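Tighten and prove the regulator clamp on a clinic oxygen cylinder

ROBOT

A 6-joint arm with a two-finger parallel gripper is mounted at the origin on the work surface. World frame = base frame: x ahead of the robot, y to its left, z up, the work surface at z = 0. Lengths are in mm, angles in rad, forces in N, time in s.
With the tool pointing down it reaches from about 325 to 925 mm from the base axis. Payload 3.1 kg.
Tool frame: the origin (TCP) lies between the finger pads; the fingertips stand 19 mm ahead of it and the grasp point (between the pads) is the TCP (manip.finger_overhang is the distance from the TCP to the fingertips, in mm); z points along the fingers, y is the line along which they close (so a half turn about z gives the same grasp; the last joint's range is limited). The gripper opens to 85 mm and grips with 20 to 120 N. Pads are 22 mm wide; open, the fingers measure 114 mm over their backs; the gripper's body (76 mm by 85 mm) begins 54 mm behind the grasp point. The pads swing forward as they close: fully open they stand 13 mm farther back than shut.
Start: joints at [-0.112, 0.217, 1.613, -0, 1.311, -0.112], TCP at [625.012, 0.021, 250.3] pointing down, gripper open.
Joint ranges: [-2.75, 2.75], [-0.78, 2.1], [0.31, 2.55], [-1.13, 4.27], [0.13, 2.63], [-2.58, 2.58]. Speed limits (rad/s): [2.79, 2.79, 3.14, 3.14, 3.14, 3.14].

INTERFACE

Orientations are given as [roll, pitch, yaw] about the fixed x, y, z axes, in that order (R = Rz(yaw) Ry(pitch) Rx(roll)).
In Python, from station import manip gives the robot as it stands.
- The arm moves only by the tool carry_out, never from a script. Its argument "increments" is a list of rows, each a list of 7 numbers: the shift along the tool's x, y, z in mm, then the turn, a rotation vector about the tool's x, y, z in rad, then the finger opening in mm, from 0 to 85.4. A call has 1 to 10 rows; each row shifts and turns the commanded pose from where the row before left it, along the tool's axes as they then stand; what a row does not reach is not made up. A row lasts 1/12 s, in which the tool goes at most 41.7 mm and 7.16 degrees, less where a joint would pass 70% of its speed; a pose out of reach is approached as far as the arm can. A call is refused whole if a number of a shift passes 41.7 or a number of a turn 0.125, either way. A call with a gripper value outside its range is refused whole. The fingers move at their own pace and stop on an object; "newtons" is the grip in N (left out, the last holds). Time passes only in rows, so rows that do not move let the fingers close. It gives the time, the measured TCP pose, the force, the opening and the grip force at its end, in the units of the state.
- manip.observe(): the state, without advancing time (a new reading comes with each control period).
- manip.capture(name): name is "scene" or "side" or "wrist"; returns a dict with "image" (420x560x3 uint8, red, green, blue), "fx", "fy", "cx", "cy" (pixels), "R" (3x3) and "t" (3): a world point X has camera coordinates R X + t. Camera axes: x right, y down, z forward; pixel columns grow to the right and rows downward; lengths in mm; the calibration is good to about 2 mm. A picture is of the moment at which its call begins. There is no depth.
- manip.hand_in(): hands the job in; it is judged then, once.
The state is a dict: "clock": time; "qpos": joint angles; "joint_velocities": joint speeds; "joint_torque": joint torques, N m; "ee_pos": TCP position; "ee_rot": TCP orientation; "ft_force": force on the tool from outside, world axes, zero at the start; "moment": the same for the moment, N m; "finger_gap": opening from 0.0 (shut) to 1.0 (fully open); "grip_force": force on a finger pad.
Only numpy, scipy, OpenCV 4.12 (cv2) and the standard library are available. Lean on these libraries where they do the work, as an engineer would, in place of code of your own. Each camera call takes 0.05 s, during which the arm holds its last target. There are 200 camera calls.

TASK

The regulator has just been hung on the oxygen cylinder lying in its cradle on the examination table, and its clamp screw is still slack. Press down the T-bar's ball that points away from the cylinder with the fingertips, without gripping it, until the screw bites on its seal, then lean on the ball steadily with about 15 N (never above 22 N) for a good second to prove that the screw takes the load and turns no further. Then press down gently on the outer end of the regulator's brass outlet stub with about 10 N for a second to check that the regulator sits firm, and leave the screw tight, the set untouched and the other things on the table where they were.

Things in the scene. Friction and masses are not known exactly. Their poses are not given: they have to be found in the camera images.
- oxygen_set: The fixed oxygen set. Origin on the table under the crossing of the brass valve post's axis (y) and the clamp screw's axis (x), both level, 70 mm up. x points out along the screw to the T-bar, y along the post away from the cylinder (aluminium, 81 mm thick, lying at y = -66 to -300 mm in a black cradle, top 111 mm up). The regulator and its yoke hang on the post (26 x 74 x 28 mm), regulator at -x.
- tbar_hub (a point): Middle of the T-bar, on the screw's axis, 70 mm along x from the axis crossing, 70 mm up. Steel bar 8 mm thick with a black 16 mm ball on each end, ball centres 42 mm from the hub; it turns about the set's x axis, in its upright y-z plane, and tightens as the ball on the +y side (away from the cylinder) goes down. The yoke behind it ends at x = 44 mm, its brass bush at 51 mm.
- ball_free (a point): Centre of the T-bar's ball (16 mm) away from the cylinder: the one to press. At the start it is 5 to 36 mm above the hub. Pressed down it runs easily (3 to 6 N) through 20 to 45 degrees, then the screw bites, with the bar anywhere from 15 degrees above to 15 below level. From there the ball yields springily, 0.2 to 0.25 mm per newton, and springs back when let go; the screw stays tight.
- tbar: The T-bar with its two balls. Origin on the screw's axis inside the valve post, 70 mm above the table; x along the screw outwards, y along the bar to the ball that is to be pressed.
- spindle_pad (a point): The middle of the steel pad on the inner end of the clamp screw, inside the yoke: it moves along the set's x axis by 4 mm per radian of the screw. Tight, it bears on the post at x = 13 mm in the set's frame; slack it stands 1 to 4 mm farther out.
- outlet_end (a point): Middle of the end face of the regulator's brass outlet stub, a level tube 12 mm thick at the back of the set: x = -54, y = 62, z = 70 mm in the set's frame when the regulator is straight; plain for 17 mm back from this end, then two low rings. Pressed down near its end it tries to turn the regulator about the screw's axis: slack it swings by 2 to 5 mm, clamped it gives about 1 mm at 10 N.
- gauge_top (a point): The middle of the upward glass of the regulator's round pressure gauge (41 mm diameter), 54 mm behind the post's axis, 114 mm above the table.
- regulator (a joint): Turn of the regulator about the clamp screw's axis, rad; 0 is straight, positive lifts the outlet stub. Slack it lies anywhere within 0.05; the tightening screw draws it straight.
- cylinder_key: Flat steel key, 120 mm long, lying on the table in front of the cylinder. Bystander. Origin at its middle, on the table.
- pill_jar: Amber jar with a white cap, 48 mm thick, 70 mm high, standing on the robot's side of the cylinder. Bystander. Origin under it.
- spray_bottle: Clear bottle with a white cap, 66 mm thick, 170 mm high. Bystander. Origin under it.
- steel_bowl: Steel bowl, 140 mm wide, 40 mm high. Bystander. Origin under it.
- clipper: Black hair clipper, 160 x 46 x 36 mm, lying. Bystander. Origin under it.
- tube_rack: Blue rack with capped blood tubes, 60 x 160 x 82 mm. Bystander. Origin under it.
- thermometer: White digital thermometer, 130 x 18 x 11 mm, lying. Bystander. Origin under it.

How it is judged:
By the outcome, as a careful person would: the job done as asked, in the order asked, and still so for the second after the job is handed in, with the robot touching nothing.
It also fails if it takes over 72 s, if anything falls off the work surface, if the arm or the gripper's body presses on something with over 40 N, if the wrist force passes 120 N, or if a joint passes its speed limit or range.

## Working session

There is one attempt and no reset: what is moved stays moved. The work goes in short steps, Python scripts to look and compute and a tool call to move; the robot and the scene stay as the last step left them, time stands still between calls to the robot, and variables do not carry over. Pictures are saved under pics/ and viewed, at most 10 in all, crops included, and the job is handed in when it is done.

Besides the shell and the picture viewer there is one more tool, called after "Request:" in YAML: its name, and indented under it one key for each argument. carry_out: Moves the arm, as the interface text tells. Its arguments: {"type":"object","properties":{"increments":{"type":"array"},"newtons":{"type":"number"}},"required":["increments"]}

```bash
mkdir -p pics; python3 - <<'E'
from station import manip
import cv2,pickle
d={}
for n in("scene","side","wrist"):
    c=manip.capture(n);d[n]=c
    cv2.imwrite(f"pics/{n}0.png",c["image"][:,:,::-1])
    print(n,c["fx"],c["fy"],c["cx"],c["cy"],c["R"],c["t"])
pickle.dump(d,open("d0.pkl","wb"))
print(manip.observe())
E
```

```text
scene 435.64001568739434 435.64001568739434 281.7014028126049 207.74604834579077 [[-0.5126194   0.85861445  0.00160286]
 [ 0.5550007   0.33277582 -0.76238735]
 [-0.65513019 -0.38992496 -0.64711897]] [ 286.55831423 -223.53907949 1467.82738213]
side 488.72569129299103 488.72569129299103 281.17541175847003 215.73879340503416 [[ 0.97370286 -0.22733429  0.01489464]
 [-0.15335741 -0.70239046 -0.69507492]
 [ 0.16847622  0.67451224 -0.718783  ]] [-549.59014741  150.91368187 1075.91514928]
wrist 365.8934494041935 365.8934494041935 281.3381097265986 209.80169146038028 [[ 9.99996706e-01 -5.84458355e-04 -2.49931492e-03]
 [ 1.36213998e-04 -9.60274236e-01  2.79058011e-01]
 [-2.56312551e-03 -2.79057432e-01 -9.60270993e-01]] [-623.0512925   -35.78898343  379.1145817 ]
{'clock': 0.15, 'qpos': array([-1.12199922e-01,  2.17612240e-01,  1.61458892e+00, -8.75940127e-06,
        1.31133608e+00, -1.12182156e-01]), 'joint_velocities': array([-1.78934589e-03, -1.11291819e-03, -4.93117603e-03, -1.37941658e-03,
       -3.21926107e-05, -1.17605223e-03]), 'joint_torque': array([-7.99202871e-05, -3.97448480e+01, -3.04417098e+01, -1.00294717e-04,
        5.82056644e-03,  2.66571755e-05]), 'ee_pos': array([6.24392420e+02, 8.82533956e-02, 2.49236561e+02]), 'ee_rot': array([-3.13965934e+00, -2.09281908e-04,  1.57078061e+00]), 'ft_force': array([ 0.76750216,  0.31241561, -1.04570978]), 'moment': array([-0.02598541, -0.02438189, -0.02037354]), 'grip_force': 0.0, 'finger_gap': 1.0012787114838313}
```

View pics/scene0.png

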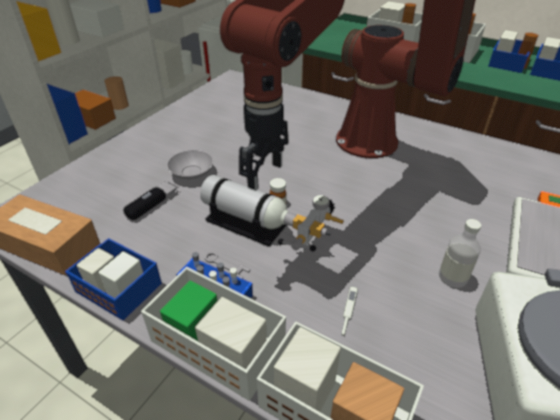

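View pics/side0.png

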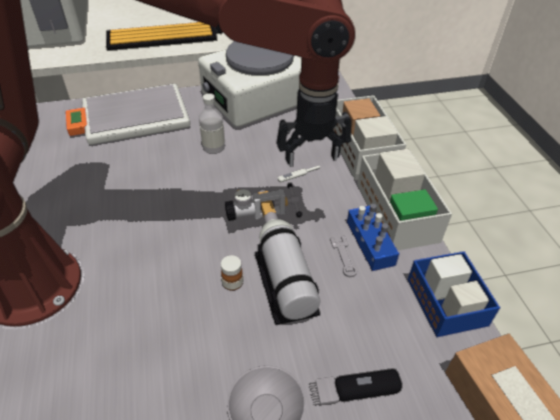

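The set lies with the cylinder at side (290,270) and the post and regulator at (265,205). The T-bar balls are near (290,190) and (299,213). Next I'll zoom in.

```bash
python3 - <<'E'
import pickle,cv2,numpy as np
d=pickle.load(open("d0.pkl","rb"))
a=d["side"]["image"][170:250,215:315];b=d["scene"]["image"][180:260,265:365]
f=lambda i:cv2.resize(i,None,fx=4,fy=4,interpolation=cv2.INTER_CUBIC)
w=cv2.resize(d["wrist"]["image"],(373,280))
o=np.zeros((600,800,3),np.uint8);o[:320,:400]=f(a);o[:320,400:]=f(b);o[320:,:373]=w
cv2.imwrite("pics/z0.png",o[:,:,::-1])
E
```

```text
(no output)
```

View pics/z0.png

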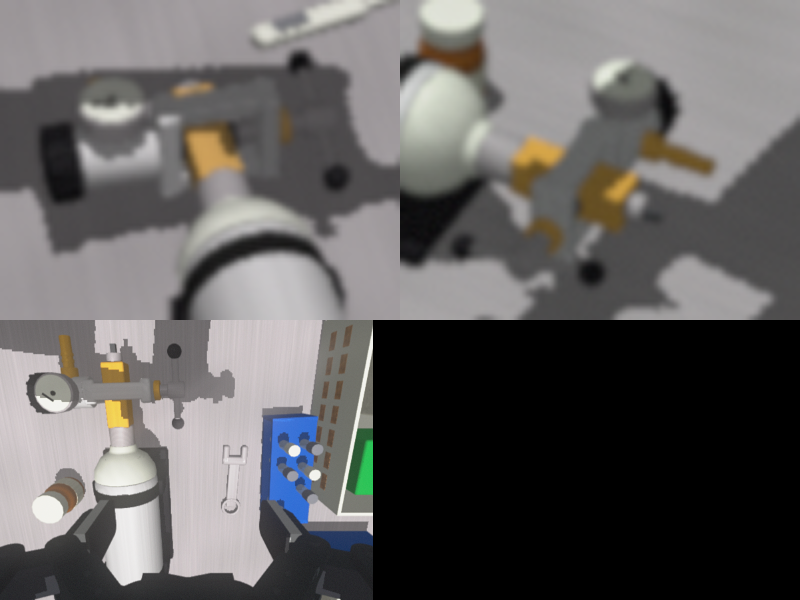

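The wrist view is clear. In full-image pixels the free ball is at about (261,47), the other ball at (267,155) and the outlet end at (99,25). Now I'll refine these with masks and triangulate.

```bash
cat > h.py <<'E'
import numpy as np,cv2
def P(c):
    K=np.array([[c["fx"],0,c["cx"]],[0,c["fy"],c["cy"]],[0,0,1]])
    return K@np.c_[np.array(c["R"]),np.array(c["t"])]
def blob(c,u,v,r=9,th=50):
    u,v=int(u),int(v);v0=max(v-r,0);u0=max(u-r,0)
    im=c["image"][v0:v+r+1,u0:u+r+1].max(2)
    n,l,s,ce=cv2.connectedComponentsWithStats((im<th).astype(np.uint8))
    if n<2:return (u,v),0
    k=1+np.argmax(s[1:,4]);return tuple(ce[k]+[u0,v0]),s[k,4]
def tri(obs):
    A=[]
    for c,(u,v) in obs:
        p=P(c);f=c["fx"];A+=[(u*p[2]-p[0])/f,(v*p[2]-p[1])/f]
    A=np.array(A);X=np.linalg.lstsq(A[:,:3],-A[:,3],rcond=None)[0]
    e=[]
    for c,uv in obs:
        q=P(c)@np.r_[X,1];e.append(np.round(q[:2]/q[2]-uv,1))
    return X,e
def plane(c,uv,z):
    p=P(c);M=p[:,:3];C=-np.linalg.solve(M,p[:,3]);r=np.linalg.solve(M,[*uv,1]);return C+r*(z-C[2])/r[2]
E
python3 - <<'E'
import pickle;from h import *
d=pickle.load(open("d0.pkl","rb"));W,S,C=d["wrist"],d["side"],d["scene"]
fb=[blob(W,261,47,12),blob(S,290,186,6),blob(C,313,248,6)]
nb=[blob(W,267,155,12,60),blob(S,299,214,6)]
print(fb,nb)
for b,cs in((fb,(W,S,C)),(fb[:2],(W,S)),(nb,(W,S))):print(tri([(c,x[0]) for c,x in zip(cs,b)]))
print("outlet",tri([(W,(99,25)),(C,(343.2,221.7))]),plane(W,(99,25),70))
# cylinder axis neck / bush in the wrist view at z=70
for n,uv in(("bush",(156*1.5,70*1.5)),("posttip",(113*1.5,33*1.5)),("neck",(121*1.5,117*1.5)),("hub",(177*1.5,69*1.5)),("yokeR",(151*1.5,70*1.5))):print(n,plane(W,uv,70))
print("gauge",plane(W,(52*1.5,73*1.5),114))
E
```

```text
[((np.float64(262.22727272727275), np.float64(46.676767676767675)), np.int32(198)), ((np.float64(289.35714285714283), np.float64(185.28571428571428)), np.int32(14)), ((np.float64(312.5), np.float64(247.66666666666666)), np.int32(30))] [((267, 155), 0), ((np.float64(298.6), np.float64(214.03333333333333)), np.int32(30))]
(array([609.05088676, 110.17015828,  80.05871371]), [array([-0.2,  1.6]), array([-0.2, -0.4]), array([0.1, 0.4])])
(array([609.47646302, 111.50532027,  77.47020788]), [array([0.5, 0.2]), array([-0.2, -0. ])])
(array([611.71145583,  28.56285249,  59.15894053]), [array([0.9, 0.3]), array([-0.3, -0. ])])
outlet (array([486.24085121, 128.11794023,  71.65143743]), [array([-1.2, -1. ]), array([-0.5,  0.3])]) [486.26394098 127.77749494  70.        ]
bush [585.63552561  69.91915627  70.        ]
posttip [537.82488343 110.72103113  70.        ]
neck [539.50676286  13.10622702  70.        ]
hub [610.69501565  71.04965636  70.        ]
yokeR [579.67090512  69.92258487  70.        ]
gauge [484.63888715  67.19516588 114.        ]
```

Heights and spans check out: the hub is at about (610, 70, 69), the free ball at (609, 111, 79) and the outlet end at (486, 128, 71), with set yaw about 0.025. Now I'll approach above the ball with the fingers shut.

Request:
carry_out:
  increments:
    - [16,-2,0,0,0,0,0]
    - [16,-2,0,0,0,0,0]
    - [16,-2,5,0,0,0,0]
    - [16,-2,10,0,0,0,0]
    - [16,-2,15,0,0,0,0]
    - [16,-2,15,0,0,0,0]
    - [16,-2,20,0,0,0,0]
    - [0,0,20,0,0,0,0]
    - [0,0,15,0,0,0,0]
    - [0,0,0,0,0,0,0]
  newtons: 20

```text
clock: 0.98
ee_pos: [607.4, 112.2, 145.4]
ee_rot: [-3.133, 0.001, 1.572]
ft_force: [-0.5, -0.4, -0.4]
finger_gap: -0.001
grip_force: 0.0
```

```bash
python3 - <<'E'
from station import manip
import cv2,pickle,numpy as np
d={n:manip.capture(n) for n in("side","wrist","scene")};pickle.dump(d,open("d1.pkl","wb"))
print(manip.observe())
o=np.zeros((420,800,3),np.uint8);o[:,:560]=d["wrist"]["image"]
o[:180,560:]=cv2.resize(d["side"]["image"][160:220,255:335],(240,180));o[190:370,560:]=cv2.resize(d["scene"]["image"][190:265,265:365],(240,180))
cv2.imwrite("pics/z1.png",o[:,:,::-1])
E
```

```text
{'clock': 1.1333, 'qpos': array([ 6.81813393e-02,  3.08133159e-01,  1.69865158e+00, -1.13259800e-05,
        1.13426896e+00,  6.84037104e-02]), 'joint_velocities': array([-0.00337164, -0.01864567, -0.02334602,  0.00088824, -0.00269761,
        0.00062596]), 'joint_torque': array([ 1.53472982e-01, -3.97883785e+01, -2.68621284e+01,  6.76326905e-03,
        5.56409068e-02, -2.82282025e-05]), 'ee_pos': array([611.39025797, 111.91020414, 150.81714675]), 'ee_rot': array([ 3.14105426e+00, -2.65953034e-05,  1.57057875e+00]), 'ft_force': array([-0.50624522,  0.71552744,  1.10339684]), 'moment': array([ 0.01960212, -0.01055829,  0.02785046]), 'grip_force': 0.0, 'finger_gap': -0.0007274571045661465}
```

View pics/z1.png

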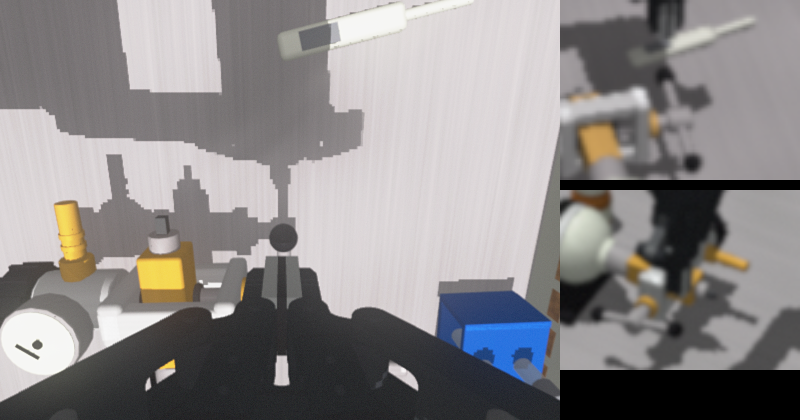

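The wrist view shows the ball at (283,238) in line with the shut fingertips, and the outlet end at (67,205).

```bash
python3 - <<'E'
import pickle;from h import *
d=pickle.load(open("d1.pkl","rb"));W=d["wrist"];b,n=blob(W,283,238,20,80)
print(b,n,plane(W,b,79),tri([(W,b),(d["scene"],((675-560)*100/240+265,(328-190)*75/180+190))]))
print(plane(W,(67,204),73),plane(W,(66,204),70))
E
```

```text
(np.float64(282.63731656184484), np.float64(238.54926624737945)) 477 [608.46298787 110.49254816  79.        ] (array([608.48420527, 110.98558369,  81.4157427 ]), [array([0. , 0.7]), array([0.1, 0.1])])
[487.08398564 128.68594617  73.        ] [484.66251917 127.85967746  70.        ]
```

Request:
carry_out:
  increments:
    - [0,0,10,0,0,0,0]
    - [0,0,10,0,0,0,0]
    - [0,0,8,0,0,0,0]
    - [0,0,0,0,0,0,0]
    - [0,0,0,0,0,0,0]

```text
clock: 1.55
ee_pos: [610.1, 111.9, 121.1]
ee_rot: [-3.139, 0.0, 1.571]
ft_force: [0.1, 1.2, 0.3]
finger_gap: 0.004
grip_force: 0.0
```

Request:
carry_out:
  increments:
    - [0,0,3,0,0,0,0]
    - [0,0,3,0,0,0,0]
    - [0,0,3,0,0,0,0]
    - [0,0,2,0,0,0,0]
    - [0,0,2,0,0,0,0]
    - [0,0,2,0,0,0,0]
    - [0,0,2,0,0,0,0]
    - [0,0,0,0,0,0,0]

```text
clock: 2.22
ee_pos: [611.1, 112.4, 105.4]
ee_rot: [3.141, -0.001, 1.571]
ft_force: [-0.8, 1.0, 2.1]
finger_gap: -0.005
grip_force: 0.8
```

Request:
carry_out:
  increments:
    - [0,0,1,0,0,0,0]
    - [0,0,1,0,0,0,0]
    - [0,0,1,0,0,0,0]
    - [0,0,1,0,0,0,0]
    - [0,0,1,0,0,0,0]
    - [0,0,1,0,0,0,0]
    - [0,0,0,0,0,0,0]

```text
clock: 2.8
ee_pos: [611.3, 112.0, 99.3]
ee_rot: [3.141, 0.0, 1.571]
ft_force: [0.2, 2.6, 3.2]
finger_gap: 0.0
grip_force: 1.3
```

Request:
carry_out:
  increments:
    - [0,0,1,0,0,0,0]
    - [0,0,1,0,0,0,0]
    - [0,0,1,0,0,0,0]
    - [0,0,1,0,0,0,0]
    - [0,0,0,0,0,0,0]

```text
clock: 3.22
ee_pos: [611.0, 111.8, 95.0]
ee_rot: [3.142, 0.0, 1.571]
ft_force: [1.4, 1.8, 2.2]
finger_gap: -0.003
grip_force: 1.2
```

Request:
carry_out:
  increments:
    - [0,0,1,0,0,0,0]
    - [0,0,1,0,0,0,0]
    - [0,0,1,0,0,0,0]
    - [0,0,0,0,0,0,0]

```text
clock: 3.55
ee_pos: [610.9, 111.9, 92.0]
ee_rot: [-3.141, 0.0, 1.571]
ft_force: [1.4, 1.6, 2.4]
finger_gap: -0.001
grip_force: 1.1
```

Request:
carry_out:
  increments:
    - [0,0,1,0,0,0,0]
    - [0,0,1,0,0,0,0]
    - [0,0,0,0,0,0,0]

```text
clock: 3.8
ee_pos: [610.9, 111.9, 90.0]
ee_rot: [-3.141, 0.0, 1.571]
ft_force: [0.5, 0.8, 1.7]
finger_gap: 0.0
grip_force: 1.1
```

Request:
carry_out:
  increments:
    - [0,0,1,0,0,0,0]
    - [0,0,1,0,0,0,0]
    - [0,0,0,0,0,0,0]

```text
clock: 4.05
ee_pos: [610.9, 111.9, 88.0]
ee_rot: [-3.141, 0.0, 1.571]
ft_force: [0.4, 2.0, 2.5]
finger_gap: -0.0
grip_force: 1.1
```

```bash
python3 - <<'E'
from station import manip
import cv2,numpy as np
from h import *
w=manip.capture("wrist");s=manip.capture("side");c=manip.capture("scene")
cp=lambda c,X:[int(x) for x in ((P(c)@np.r_[X,1])[:2]/(P(c)@np.r_[X,1])[2])]
o=np.zeros((560,800,3),np.uint8);o[:210,:280]=w["image"][::2,::2]
for k,(i,x0) in enumerate(((s,0),(c,400))):
    u,v=cp(i,[609,80,70]);o[230:550,x0:x0+400]=cv2.resize(i["image"][v-32:v+32,u-40:u+40],(400,320),interpolation=cv2.INTER_CUBIC)
    print(u,v)
o[:210,400:680]=cv2.resize(w["image"][180:330,200:400],(280,210))
cv2.imwrite("pics/z2.png",o[:,:,::-1]);print(manip.observe()["ft_force"])
E
```

```text
292 196
300 246
[0.98135796 1.24001736 1.34773455]
```

View pics/z2.png

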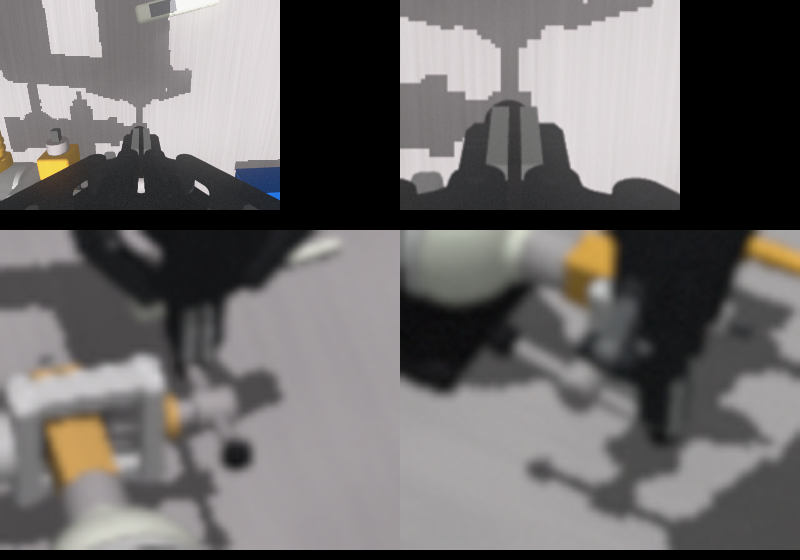

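The bar follows: its far ball is up and the free ball is under the fingertips. I'll keep going in 1 mm steps.

Request:
carry_out:
  increments:
    - [0,0,1,0,0,0,0]
    - [0,0,1,0,0,0,0]
    - [0,0,0,0,0,0,0]

```text
clock: 4.45
ee_pos: [611.0, 111.9, 86.2]
ee_rot: [-3.141, 0.0, 1.571]
ft_force: [-0.4, 0.7, 2.7]
finger_gap: 0.002
grip_force: 1.7
```

Request:
carry_out:
  increments:
    - [0,0,1,0,0,0,0]
    - [0,0,1,0,0,0,0]
    - [0,0,0,0,0,0,0]

```text
clock: 4.7
ee_pos: [611.1, 111.9, 85.1]
ee_rot: [-3.141, 0.0, 1.571]
ft_force: [-1.6, 0.7, 7.4]
finger_gap: 0.0
grip_force: 3.7
```

The screw bites.

Request:
carry_out:
  increments:
    - [0,0,1,0,0,0,0]
    - [0,0,0,0,0,0,0]

```text
clock: 4.87
ee_pos: [611.2, 111.8, 84.6]
ee_rot: [-3.141, 0.0, 1.571]
ft_force: [-3.5, 0.7, 9.9]
finger_gap: 0.003
grip_force: 4.7
```

Request:
carry_out:
  increments:
    - [0,0,1,0,0,0,0]
    - [0,0,0,0,0,0,0]

```text
clock: 5.03
ee_pos: [611.2, 111.9, 84.1]
ee_rot: [-3.141, 0.001, 1.571]
ft_force: [-3.7, 1.1, 11.9]
finger_gap: 0.001
grip_force: 5.7
```

Request:
carry_out:
  increments:
    - [0,0,0,0,0,0,0]

```text
clock: 5.12
ee_pos: [611.2, 111.9, 84.1]
ee_rot: [-3.141, 0.001, 1.571]
ft_force: [-3.9, -0.2, 11.2]
finger_gap: 0.0
grip_force: 5.5
```

Request:
carry_out:
  increments:
    - [0,0,1,0,0,0,0]
    - [0,0,0.5,0,0,0,0]
    - [0,0,0,0,0,0,0]

```text
clock: 5.37
ee_pos: [611.2, 111.8, 83.3]
ee_rot: [-3.141, 0.001, 1.571]
ft_force: [-4.9, -0.6, 13.6]
finger_gap: -0.005
grip_force: 7.2
```

Request:
carry_out:
  increments:
    - [0,0,0,0,0,0,0]
    - [0,0,0,0,0,0,0]
    - [0,0,0,0,0,0,0]

```text
clock: 5.62
ee_pos: [611.3, 111.8, 83.4]
ee_rot: [-3.141, 0.001, 1.571]
ft_force: [-5.1, 0.5, 14.3]
finger_gap: 0.002
grip_force: 7.0
```

Request:
carry_out:
  increments:
    - [0,0,0,0,0,0,0]
    - [0,0,0,0,0,0,0]
    - [0,0,0,0,0,0,0]
    - [0,0,0,0,0,0,0]

```text
clock: 5.95
ee_pos: [611.3, 111.8, 83.4]
ee_rot: [-3.141, 0.001, 1.571]
ft_force: [-5.2, -0.2, 14.1]
finger_gap: 0.002
grip_force: 7.0
```

Request:
carry_out:
  increments:
    - [0,0,0,0,0,0,0]
    - [0,0,0,0,0,0,0]
    - [0,0,0,0,0,0,0]
    - [0,0,0,0,0,0,0]

```text
clock: 6.28
ee_pos: [611.3, 111.8, 83.4]
ee_rot: [-3.141, 0.001, 1.571]
ft_force: [-5.0, -0.0, 14.3]
finger_gap: -0.0
grip_force: 7.0
```

Request:
carry_out:
  increments:
    - [0,0,0,0,0,0,0]
    - [0,0,0,0,0,0,0]
    - [0,0,0,0,0,0,0]
    - [0,0,0,0,0,0,0]

```text
clock: 6.62
ee_pos: [611.2, 111.8, 83.4]
ee_rot: [-3.141, 0.001, 1.571]
ft_force: [-5.2, -0.0, 13.9]
finger_gap: 0.004
grip_force: 7.0
```

Steady at about 14.1 N without creep. I'll add a touch and hold for over a second.

Request:
carry_out:
  increments:
    - [0,0,0.5,0,0,0,0]
    - [0,0,0,0,0,0,0]
    - [0,0,0,0,0,0,0]
    - [0,0,0,0,0,0,0]
    - [0,0,0,0,0,0,0]
    - [0,0,0,0,0,0,0]
    - [0,0,0,0,0,0,0]
    - [0,0,0,0,0,0,0]

```text
clock: 7.28
ee_pos: [611.3, 111.8, 83.1]
ee_rot: [-3.141, 0.001, 1.571]
ft_force: [-5.5, -0.2, 15.3]
finger_gap: 0.001
grip_force: 7.6
```

Request:
carry_out:
  increments:
    - [0,0,0,0,0,0,0]
    - [0,0,0,0,0,0,0]
    - [0,0,0,0,0,0,0]
    - [0,0,0,0,0,0,0]
    - [0,0,0,0,0,0,0]
    - [0,0,0,0,0,0,0]
    - [0,0,0,0,0,0,0]
    - [0,0,0,0,0,0,0]
    - [0,0,0,0,0,0,0]

```text
clock: 8.03
ee_pos: [611.2, 111.8, 83.1]
ee_rot: [-3.141, 0.001, 1.571]
ft_force: [-6.2, -0.6, 15.2]
finger_gap: -0.003
grip_force: 7.6
```

Request:
carry_out:
  increments:
    - [0,0,-1,0,0,0,0]
    - [0,0,-1,0,0,0,0]
    - [0,0,-1,0,0,0,0]
    - [0,0,-2,0,0,0,0]
    - [0,0,-3,0,0,0,0]
    - [0,0,-6,0,0,0,0]
    - [0,0,-10,0,0,0,0]
    - [0,0,-15,0,0,0,0]
    - [0,0,-15,0,0,0,0]
    - [0,0,-15,0,0,0,0]

```text
clock: 8.87
ee_pos: [610.7, 111.8, 149.9]
ee_rot: [-3.141, 0.0, 1.571]
ft_force: [-0.3, -0.4, -0.4]
finger_gap: -0.005
grip_force: 0.0
```

Request:
carry_out:
  increments:
    - [2,-15,0,0,0,0,0]
    - [2,-16,0,0,0,0,0]
    - [2,-16,0,0,0,0,0]
    - [2,-16,0,0,0,0,0]
    - [2,-16,0,0,0,0,0]
    - [1,-16,0,0,0,0,0]
    - [1,-16,0,0,0,0,0]
    - [0,-14,0,0,0,0,0]
    - [0,0,0,0,0,0,0]
    - [0,0,0,0,0,0,0]

```text
clock: 9.7
ee_pos: [485.9, 124.0, 149.6]
ee_rot: [3.141, 0.0, 1.571]
ft_force: [0.7, 0.3, 0.2]
finger_gap: -0.004
grip_force: 0.0
```

```bash
python3 - <<'E'
from station import manip
import cv2,numpy as np
from h import *
import pickle
w=manip.capture("wrist");c=manip.capture("scene");s=manip.capture("side")
pickle.dump((w,c,s),open("d3.pkl","wb"))
o=np.zeros((420,800,3),np.uint8);o[:,:560]=w["image"];o[:180,560:]=cv2.resize(c["image"][190:265,290:390],(240,180));o[190:370,560:]=cv2.resize(s["image"][160:220,240:320],(240,180))
cv2.imwrite("pics/z3.png",o[:,:,::-1]);print(manip.observe()["ee_pos"])
E
```

```text
[487.25587736 123.91576399 149.84324756]
```

View pics/z3.png

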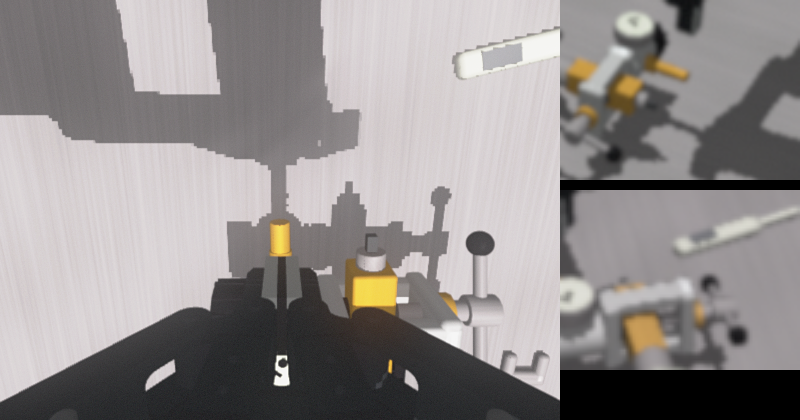

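The stub lies in line with the fingers, its end at about (280,221). I'll check its y.

```bash
python3 - <<'E'
import pickle;from h import *
w,c,s=pickle.load(open("d3.pkl","rb"))
i=w["image"].astype(int);m=((i[:,:,0]-i[:,:,2])>60)[:260,255:305]
r,q=np.nonzero(m);print(r.min(),q[r==r.min()+6].min()+255,q[r==r.min()+6].max()+255)
for z in(70,76):print(z,plane(w,(280,r.min()),z))
E
```

```text
221 270 289
70 [484.53806126 129.10810604  70.        ]
76 [484.55906003 131.05545611  76.        ]
```

Request:
carry_out:
  increments:
    - [1,-1,10,0,0,0,0]
    - [1,-1,10,0,0,0,0]
    - [0,0,10,0,0,0,0]
    - [0,0,8,0,0,0,0]
    - [0,0,6,0,0,0,0]
    - [0,0,4,0,0,0,0]
    - [0,0,2,0,0,0,0]
    - [0,0,0,0,0,0,0]
    - [0,0,0,0,0,0,0]

```text
clock: 10.6
ee_pos: [484.3, 126.0, 99.4]
ee_rot: [3.141, -0.0, 1.571]
ft_force: [0.2, 0.1, 0.6]
finger_gap: -0.0
grip_force: 0.0
```

Request:
carry_out:
  increments:
    - [0,0,1,0,0,0,0]
    - [0,0,1,0,0,0,0]
    - [0,0,0,0,0,0,0]

```text
clock: 10.85
ee_pos: [484.2, 126.0, 97.5]
ee_rot: [3.141, -0.0, 1.571]
ft_force: [-0.4, 0.4, 1.3]
finger_gap: -0.001
grip_force: 0.0
```

Request:
carry_out:
  increments:
    - [0,0,1,0,0,0,0]
    - [0,0,1,0,0,0,0]
    - [0,0,0,0,0,0,0]

```text
clock: 11.1
ee_pos: [483.9, 126.0, 95.2]
ee_rot: [-3.141, 0.0, 1.571]
ft_force: [-0.1, 0.0, -0.2]
finger_gap: 0.0
grip_force: 0.0
```

Request:
carry_out:
  increments:
    - [0,0,1,0,0,0,0]
    - [0,0,0,0,0,0,0]

```text
clock: 11.27
ee_pos: [484.1, 126.1, 94.6]
ee_rot: [-3.141, -0.0, 1.571]
ft_force: [-1.5, -0.4, 2.3]
finger_gap: 0.0
grip_force: 1.4
```

Request:
carry_out:
  increments:
    - [0,0,1,0,0,0,0]
    - [0,0,0,0,0,0,0]

```text
clock: 11.43
ee_pos: [484.2, 126.1, 94.1]
ee_rot: [-3.141, -0.0, 1.571]
ft_force: [-2.5, -0.9, 6.5]
finger_gap: -0.001
grip_force: 3.5
```

Request:
carry_out:
  increments:
    - [0,0,0.6,0,0,0,0]
    - [0,0,0,0,0,0,0]
    - [0,0,0,0,0,0,0]

```text
clock: 11.68
ee_pos: [484.1, 126.1, 93.8]
ee_rot: [-3.141, 0.0, 1.571]
ft_force: [-3.2, -0.3, 7.3]
finger_gap: 0.0
grip_force: 4.0
```

Request:
carry_out:
  increments:
    - [0,0,0.4,0,0,0,0]
    - [0,0,0,0,0,0,0]
    - [0,0,0,0,0,0,0]

```text
clock: 11.93
ee_pos: [484.2, 126.2, 93.6]
ee_rot: [-3.141, -0.0, 1.571]
ft_force: [-4.9, -0.2, 8.4]
finger_gap: -0.003
grip_force: 4.7
```

Request:
carry_out:
  increments:
    - [0,-0.8,0.3,0,0,0,0]
    - [0,0,0,0,0,0,0]
    - [0,0,0,0,0,0,0]

```text
clock: 12.18
ee_pos: [484.1, 126.2, 93.6]
ee_rot: [3.14, -0.0, 1.571]
ft_force: [-3.2, 0.6, 7.7]
finger_gap: 0.001
grip_force: 4.6
```

Request:
carry_out:
  increments:
    - [0,0,0,0,0,0,0]
    - [0,0,0,0,0,0,0]
    - [0,0,0,0,0,0,0]

```text
clock: 12.43
ee_pos: [484.1, 126.1, 93.6]
ee_rot: [3.14, -0.0, 1.571]
ft_force: [-3.3, -0.5, 9.8]
finger_gap: -0.003
grip_force: 4.6
```

Request:
carry_out:
  increments:
    - [0,-0.3,0.4,0,0,0,0]
    - [0,0,0,0,0,0,0]
    - [0,0,0,0,0,0,0]
    - [0,0,0,0,0,0,0]
    - [0,0,0,0,0,0,0]

```text
clock: 12.85
ee_pos: [484.1, 126.2, 93.5]
ee_rot: [3.14, -0.0, 1.571]
ft_force: [-3.2, -1.1, 11.6]
finger_gap: 0.005
grip_force: 5.1
```

Request:
carry_out:
  increments:
    - [0,0,0,0,0,0,0]
    - [0,0,0,0,0,0,0]
    - [0,0,0,0,0,0,0]
    - [0,0,0,0,0,0,0]
    - [0,0,0,0,0,0,0]

```text
clock: 13.27
ee_pos: [484.1, 126.2, 93.5]
ee_rot: [3.14, -0.0, 1.571]
ft_force: [-3.6, -0.4, 9.8]
finger_gap: 0.001
grip_force: 5.1
```

Request:
carry_out:
  increments:
    - [0,0,0,0,0,0,0]
    - [0,0,0,0,0,0,0]
    - [0,0,0,0,0,0,0]
    - [0,0,0,0,0,0,0]
    - [0,0,0,0,0,0,0]
    - [0,0,0,0,0,0,0]
    - [0,0,0,0,0,0,0]

```text
clock: 13.85
ee_pos: [484.1, 126.1, 93.5]
ee_rot: [3.14, -0.0, 1.571]
ft_force: [-2.8, -0.4, 10.5]
finger_gap: 0.002
grip_force: 5.1
```

Request:
carry_out:
  increments:
    - [0,0,-1,0,0,0,0]
    - [0,0,-1,0,0,0,0]
    - [0,0,-1,0,0,0,0]
    - [0,0,-2,0,0,0,0]
    - [0,0,-4,0,0,0,0]
    - [0,0,-10,0,0,0,0]
    - [0,0,-15,0,0,0,0]
    - [0,0,-20,0,0,0,0]
    - [0,0,-25,0,0,0,0]
    - [0,0,-25,0,0,0,0]

```text
clock: 14.68
ee_pos: [482.3, 126.0, 196.6]
ee_rot: [-3.14, 0.0, 1.571]
ft_force: [0.4, 0.4, 0.1]
finger_gap: 0.002
grip_force: 0.0
```

Request:
carry_out:
  increments:
    - [20,0,-20,0,0,0,0]
    - [20,0,0,0,0,0,0]
    - [0,0,0,0,0,0,0]
    - [0,0,0,0,0,0,0]

```text
clock: 15.02
ee_pos: [482.9, 166.5, 216.3]
ee_rot: [3.141, 0.0, 1.573]
ft_force: [-0.5, -0.5, 0.3]
finger_gap: -0.003
grip_force: 0.0
```

```bash
python3 - <<'E'
from station import manip
import cv2,numpy as np
c=manip.capture("scene");s=manip.capture("side")
o=np.zeros((420,800,3),np.uint8);o[:300,:400]=cv2.resize(c["image"][160:310,180:380],(400,300));o[:300,400:]=cv2.resize(s["image"][150:300,200:400],(400,300))
cv2.imwrite("pics/z4.png",o[:,:,::-1]);print(manip.observe())
E
```

```text
{'clock': 15.1167, 'qpos': array([ 1.93176263e-01,  5.35540547e-03,  1.91450556e+00, -5.91758657e-04,
        1.22351270e+00,  1.93129801e-01]), 'joint_velocities': array([-0.00670302,  0.00979814,  0.00816146,  0.00163784, -0.00447903,
        0.00074143]), 'joint_torque': array([ 3.00828740e-01, -2.99060100e+01, -2.97233999e+01,  1.86109997e-02,
       -1.04296589e-02, -1.12875477e-03]), 'ee_pos': array([482.1913456 , 165.48899841, 214.95282603]), 'ee_rot': array([-3.13995142e+00,  8.87577202e-04,  1.57104542e+00]), 'ft_force': array([ 0.43977439, -0.14916686,  0.0681932 ]), 'moment': array([-0.02178645,  0.01903547,  0.02162181]), 'grip_force': 0.0, 'finger_gap': 0.00490572263722462}
```

View pics/z4.png

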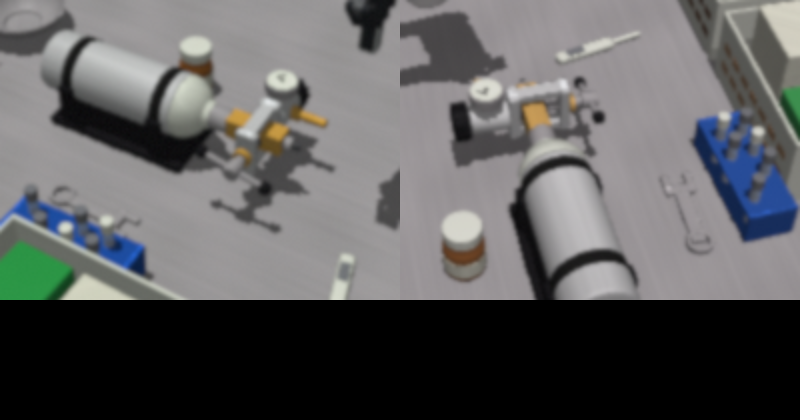

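The T-bar has stayed where the screw bit, with the free ball low at left panel (265,188). The set, jar, key, rack and thermometer are undisturbed, and the arm is clear.

```bash
python3 -c "from station import manip;print(manip.hand_in())"
```

```text
the job is handed in; nothing more can be done
None
```

Job handed in: the screw bit and held about 15 N on the ball for over a second without turning further, the outlet stub held about 10 N for a second without giving way, and the arm is clear with the set and the nearby items seen in the last pictures undisturbed.

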